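# Draw a well plate back into its nest and bolt it down

## Robot

A 6-joint arm with a two-finger parallel gripper is mounted at the origin on the work surface. World frame = base frame: x ahead of the robot, y to its left, z up, the work surface at z = 0. Lengths are in m, angles in rad, forces in N, time in s.
With the tool pointing down it reaches from about 0.35 to 0.975 m from the base axis. Payload 7.1 kg.
Tool frame: the origin (TCP) lies at the very end of the fingers, on their centre line; the grasp point (between the pads) lies 19 mm behind it; z points along the fingers, y is the line along which they close (so a half turn about z gives the same grasp; the last joint's range is limited). The gripper opens to 88 mm and grips with 3 to 60 N. Pads are 20 mm wide; open, the fingers measure 115 mm over their backs; the gripper's body (75 mm by 178 mm) begins 61 mm behind the grasp point.
Start: joints at [-1.137, 0.423, 1.63, -0, 1.089, -0.019], TCP at [0.273, -0.562, 0.223] pointing down, gripper open.
Joint ranges: [-3, 3], [-0.9, 2.11], [0.09, 2.58], [-1.31, 4.45], [0.11, 2.69], [-2.54, 2.54]. Speed limits (rad/s): [2.39, 2.39, 3.01, 3.14, 3.14, 3.14].

## Interface

Orientations are given as a unit quaternion [x, y, z, w].
In Python, from plant import state, snapshot, camera_info, finish_job gives the robot as it stands.
- The arm moves only by the tool send_rows, never from a script. Its arguments are lists of equal length, an entry for each row: "offset": the shift along the tool's x, y, z in mm, a list of three; "dr": the turn, a rotation vector about the tool's x, y, z in rad, a list of three. A call has 1 to 12 rows; each row is the pose to reach, as a shift and turn from the pose commanded when the call began, along the tool's axes at that moment; what a row does not reach only later rows make up. A row lasts 1/10 s, in which the tool goes at most 50 mm and 8.59 degrees, less where a joint would pass 70% of its speed; a pose out of reach is approached as far as the arm can. A call with a gripper value outside its range is refused whole. "jaw" is the closure, from 0 (fully open) to 1 (shut), set as the call begins (left out, the last holds). The fingers move at their own pace and stop on an object; "force" is the grip in N (left out, the last holds). Time passes only in rows, so rows that repeat a pose let the fingers close. It gives the time, the measured TCP pose, the force, the opening and the grip force at its end, in the units of the state.
- state(): the state, without advancing time (a new reading comes with each control period).
- snapshot(name): name is "scene" or "side" or "wrist"; returns the picture (480x640x3 uint8, red, green, blue); there is no depth.
- camera_info(name): a dict with "mtx" (3x3 intrinsics, pixels), "eye" and "rotation" of the camera in the world. Camera axes: x right, y up, looking along -z (the intrinsics and any distortion apply to the point x, -y, -z); pixel columns grow to the right and rows downward; lengths in m; the calibration is good to about 2 mm. A picture is of the moment at which its call begins: read the wrist's pose just before it. camera_info takes no time and is no camera call; for the wrist camera it gives the pose at the moment of the call.
- finish_job(): hands the job in; it is judged then, once.
The state is a dict: "time_s": time; "q": joint angles; "joint_velocities": joint speeds; "tau": joint torques, N m; "position": TCP position; "tcp_rot": TCP orientation; "wrist_force": force on the tool from outside, world axes, zero at the start; "moment": the same for the moment, N m; "finger_gap": finger opening in m; "grasp_force": force on a finger pad.
Only numpy, scipy, OpenCV 4.12 (cv2) and the standard library are available. Lean on these libraries where they do the work, as an engineer would, in place of code of your own. Each camera call takes 0.05 s, during which the arm holds its last target. There are 200 camera calls.

## Task

The lidded well plate in the low incubator station stands too far back, half under the hood. Press gently down on its lid, drag it back out by friction until it drops fully home into the nest, and then slide the side bolt fully in over the plate. Never bear on the plate with more than 18 N or its lid cracks, and leave the other things on the bench where they are.

Things in the scene. Friction and masses are not known exactly. Their poses are not given: they have to be found in the camera images.
- dock: The plate station, fixed to the bench: a grey and aluminium open nest with a white hood behind it. Origin at bench level under the nest's centre; x points from the nest into the hood (roughly away from the robot), y to the bolt's side, z up. All 'dock' coordinates below are in this frame, in mm.
- nest (a point): Point at the centre of the nest, dock (0, 0, 14), axes as the dock's. Flat floor at z = 19 with two grooves across it, 16 wide, 5 deep, centred at x = -50 and +50. Side rails: inner faces at y = +-44, tops at z = 34. Front lip: inner face at x = -65, top at z = 34.
- hood (a point): Middle of the lower front edge of the hood's roof, dock (75, 0, 57). The hood is 160 wide, its roof spans z = 57 to 105 and x = 75 to 250; it covers the back end of the plate at the start. In front of x = 75 the plate's lid is free.
- plate: White lidded well plate, loose between the rails, 127 (x) x 85 (y) x 26 mm high, 0.2 to 0.5 kg, too wide to grip. Origin at the centre of its underside, axes as the dock's. Two ribs under it (12 wide, at x = -50 and +50) slide on the floor: origin at dock z = 19. It starts at dock x = 45 to 70. Near dock x = 0 the ribs drop into the grooves: home, origin at z = 14.
- plate_top (a point): Centre of the plate's flat lid, 26 mm above the plate's origin (dock z = 45 on the floor, 40 when home). The lid is a hard plastic on a stiff springy seal (about 12 N/mm). Friction and weight vary: a press of a few newtons slips over the lid, 10 to 14 N carries the plate along; touch down slowly. At home the lid falls away by 5 mm under the finger. The lip stops the plate at dock x = -1.5.
- bolt_knob (a point): Upright round black knob, 18 mm across, from z = 48.5 to 82.5 mm; this point is on its axis at z = 68. Fully open at dock (0, 90), fully in at (0, 60). It stands on a flat steel blade, 24 wide (x), that reaches 38 mm beyond the knob's axis towards the nest, underside at z = 42.5: it passes over the lid of a plate that is home, but runs into one that is not.
- bolt (a joint): Travel of the bolt towards the dock's -y: 0 m fully open, 0.030 m fully in. Stiff, about 2 N; stays where it is left. Starts at 0 to 4 mm.
- spare_plate: Another lidded plate of the same shape on the bench; leave alone. Origin at the centre of its underside.
- reagent: Jar 34 mm across, 62 mm high, close to the right (-y) side of the station; leave alone. Origin at the centre of its underside.
- small_jar: Amber jar 30 mm across, 50 mm high, close to the right (-y) side of the station; leave alone. Origin at the centre of its underside.
- marker: Marker pen 142 mm long lying on the bench to the left; leave alone. Origin on its underside near its middle.
- tube_rack: Rack with small tubes, 125 x 85 x 28 mm (44 mm with tubes), to the left; leave alone. Origin at the centre of its underside.
- tip_box: Box of pipette tips, 122 x 86 x 85 mm, to the right; leave alone. Origin at the centre of its underside.

How it is judged:
On the way, in this order (a step that is already met when the one before it is completed fails the run):
1. the plate has dropped fully home in the nest (origin within 3 mm of dock x = 0 and under z = 15.5 mm, level) with the bolt still open (x of plate in the frame of dock between -0.003 and 0.003 m and z of plate in the frame of dock below 0.0155 m and angle between plate's own z axis and vertical below 0.03 rad and value of joint bolt below 0.012 m), for 0.2 s.
2. the bolt is in over the plate (at least 26 mm) (value of joint bolt above 0.026 m), for 0.2 s.
At the end, for the whole second after the job is handed in: The plate lies level and at rest in the nest, its origin within 3 mm of dock x = 0 and no higher than 15.5 mm above the bench (home is 14 mm), and the bolt is at least 26 mm in (x of plate in the frame of dock between -0.003 and 0.003 m and z of plate in the frame of dock below 0.0155 m and angle between plate's own z axis and vertical below 0.03 rad and value of joint bolt above 0.026 m and linear speed of plate below 0.02 m/s); the robot touches nothing.
It fails at once if the robot bears on the plate with more than 18 N (contact force between any of the fingers, the arm and plate above 18 N).
It fails at once if another thing on the bench is moved by more than 15 mm (distance of any of spare_plate, reagent, small_jar, marker, tube_rack, tip_box from where it was at the start of the episode above 0.015 m).
It also fails if it takes over 64 s, if anything falls off the work surface, if the arm or the gripper's body presses on something with over 40 N, if the wrist force passes 120 N, or if a joint passes its speed limit or range.

## Working session

There is one attempt and no reset: what is moved stays moved. The work goes in short steps, Python scripts to look and compute and a tool call to move; the robot and the scene stay as the last step left them, time stands still between calls to the robot, and variables do not carry over. Pictures are saved under pics/ and viewed, at most 10 in all, crops included, and the job is handed in when it is done.

Besides the shell and the picture viewer there is one more tool, called after "Call:" by a JSON object that holds its "fn" and its "kwargs". send_rows: Moves the arm, as the interface text tells. Its arguments: {"type":"object","properties":{"offset":{"type":"array","items":{"type":"array","items":{"type":"number"}}},"dr":{"type":"array","items":{"type":"array","items":{"type":"number"}}},"jaw":{"type":"number"},"force":{"type":"number"}},"required":["offset","dr"]}

```bash
mkdir -p pics; cat > h.py <<'E'
import numpy as np, cv2
from plant import state, snapshot, camera_info, finish_job
from scipy.spatial.transform import Rotation as R
def save(n,f):
    ci=camera_info(n); im=snapshot(n); cv2.imwrite(f'pics/{f}.png',im[:,:,::-1]); np.savez(f'pics/{f}.npz',**{k:np.array(ci[k]) for k in('mtx','eye','rotation')}); return ci
def rot(r):
    r=np.array(r); return r if r.shape==(3,3) else R.from_quat(r).as_matrix()
def ray(f,u,v,z):
    c=np.load(f'pics/{f}.npz'); K=c['mtx']; d=np.linalg.inv(K)@[u,v,1]; d=rot(c['rotation'])@[d[0],-d[1],-d[2]]; e=c['eye']; return e+d*(z-e[2])/d[2]
def proj(f,p):
    c=np.load(f'pics/{f}.npz'); q=rot(c['rotation']).T@(np.array(p)-c['eye']); w=c['mtx']@[q[0],-q[1],-q[2]]; return w[:2]/w[2]
E
python3 - <<'E'
from h import *
for n in('scene','side'):
    c=save(n,n+'0'); print(c)
s=state(); print(s)
E
```

```text
{'mtx': array([[457.65065415,   0.        , 317.88586215],
       [  0.        , 457.65065415, 235.3011811 ],
       [  0.        ,   0.        ,   1.        ]]), 'eye': array([ 1.07250091, -0.09734229,  0.76916026]), 'rotation': array([0.2659125 , 0.22748535, 0.59770444, 0.72131155])}
{'mtx': array([[581.71562846,   0.        , 315.68469634],
       [  0.        , 581.71562846, 241.52976121],
       [  0.        ,   0.        ,   1.        ]]), 'eye': array([0.08724143, 0.9446677 , 0.70207607]), 'rotation': array([-0.10409591,  0.48088297,  0.85336131, -0.17230812])}
{'time_s': 0.1, 'q': array([-1.13697843e+00,  4.23789488e-01,  1.63064126e+00, -1.90014422e-05,
        1.08861778e+00, -1.90064085e-02]), 'joint_velocities': array([-0.0009311 , -0.00231407,  0.0001429 , -0.00142989, -0.00044243,
       -0.00113531]), 'tau': array([-2.64710936e-03, -5.45618570e+01, -2.74324179e+01,  6.44029467e-02,
        1.87463744e-02, -3.81529048e-05]), 'position': array([ 0.27323337, -0.56152016,  0.22195291]), 'tcp_rot': array([ 9.74476826e-01,  2.24486937e-01, -1.58131474e-04, -7.10600160e-04]), 'wrist_force': array([-0.65575029, -0.71897165, -0.70483954]), 'moment': array([ 0.00944582, -0.0057107 , -0.04721689]), 'grasp_force': 0.0, 'finger_gap': 0.08794882781718376}
```

View pics/scene0.png

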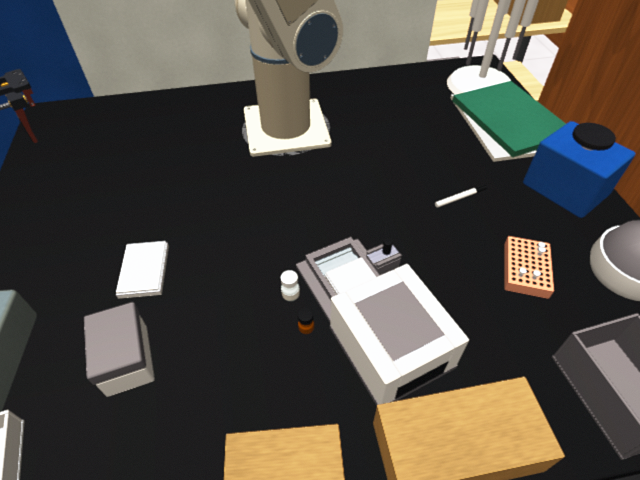

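View pics/side0.png

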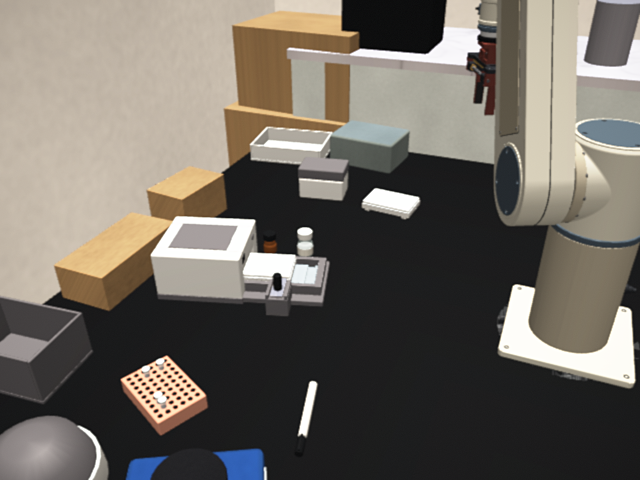

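The scene view shows the station centred around (385,315), with the nest at about (345,262) and the knob at about (387,250). In the side view the knob is at about (278,282). I'll enlarge both.

```bash
python3 - <<'E'
import cv2,numpy as np
a=cv2.imread('pics/scene0.png')[220:410,290:480]; b=cv2.imread('pics/side0.png')[205:325,145:345]
cv2.imwrite('pics/c1.png',cv2.resize(a,(600,600)[:2] if 0 else (600,600),interpolation=cv2.INTER_CUBIC))
cv2.imwrite('pics/c2.png',cv2.resize(b,(800,480),interpolation=cv2.INTER_CUBIC))
E
```

```text
(no output)
```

View pics/c1.png

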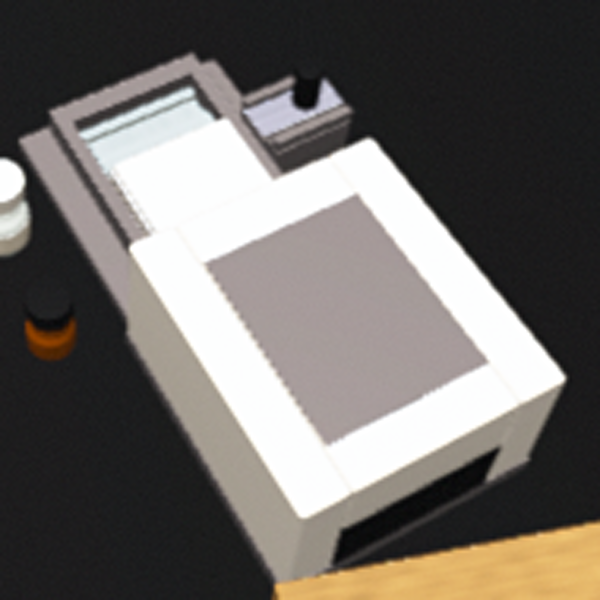

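View pics/c2.png

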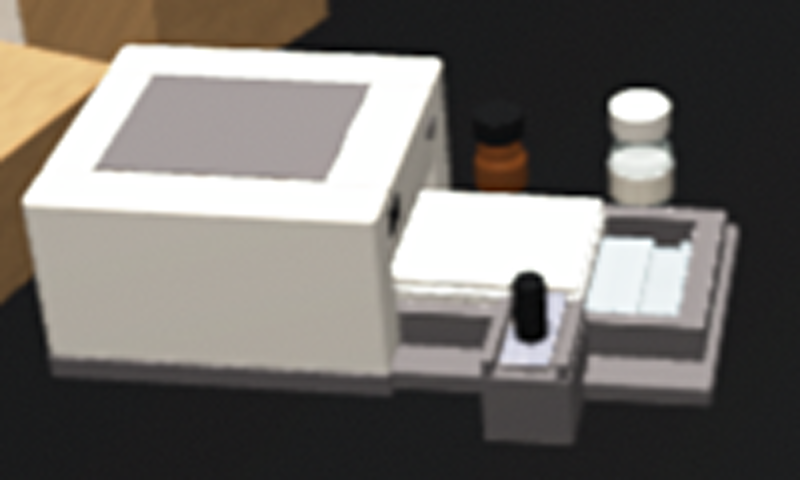

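The crops show four clear corners of the hood top in both views. They also show the lip's inner corners, the knob top at c1 (305,74) and c2 (529,278), and the front edge of the lid. Next I'll fit the dock pose.

```bash
python3 - <<'E'
from h import *
from scipy.optimize import least_squares
sc=lambda u,v:(290+u*190/600-.3,220+v*190/600-.3); sd=lambda u,v:(145+u/4-.4,205+v/4-.4)
P=[('scene0',sc(130,243),(75,-80,105)),('scene0',sc(374,139),(75,80,105)),('scene0',sc(566,379),(250,80,105)),('scene0',sc(301,518),(250,-80,105)),
('scene0',sc(77,125),(-65,-44,34)),('scene0',sc(193,82),(-65,44,34)),
('side0',sd(378,222),(75,80,105)),('side0',sd(441,59),(75,-80,105)),('side0',sd(26,205),(250,80,105)),('side0',sd(122,45),(250,-80,105)),('side0',sd(684,318),(-65,44,34))]
def W(p,d): c,s=np.cos(p[2]),np.sin(p[2]); d=np.array(d)/1e3; return np.array([p[0]+c*d[0]-s*d[1],p[1]+s*d[0]+c*d[1],d[2]])
f=lambda p:np.concatenate([proj(n,W(p,d))-uv for n,uv,d in P])
r=least_squares(f,[.65,-.1,-.3],loss='soft_l1'); p=r.x; print(p,f(p).reshape(-1,2).round(1).tolist())
np.save('dock.npy',p)
def D(w): c,s=np.cos(p[2]),np.sin(p[2]); a,b=w[0]-p[0],w[1]-p[1]; return np.round([1e3*(c*a+s*b),1e3*(-s*a+c*b)],1)
for n,uv,z in [('scene0',sc(305,74),.0825),('side0',sd(529,278),.0825),('scene0',sc(115,167),.045),('scene0',sc(232,120),.045),('side0',sd(605,200),.045),('side0',sd(582,295),.045),('scene0',sc(8,170),.062),('scene0',sc(50,300),.05)]:
    w=ray(n,*uv,z); print(n,w.round(4),D(w))
E
```

```text
[0.54978345 0.05215392 0.2877778 ] [[-0.5, -0.7], [-0.4, -1.7], [1.1, -0.7], [0.1, -0.4], [-0.7, -2.1], [0.0, -3.7], [-2.2, -1.6], [-0.6, -1.1], [-2.7, -2.2], [-0.0, -1.4], [-2.9, -1.6]]
scene0 [0.5304 0.1317 0.0825] [ 4.  81.8]
side0 [0.5207 0.1394 0.0825] [-3.1 91.9]
scene0 [0.551 0.008 0.045] [-11.4 -42.7]
scene0 [0.5288 0.0882 0.045 ] [-9.9 40.5]
side0 [0.5424 0.0098 0.045 ] [-19.1 -38.5]
side0 [0.5159 0.0941 0.045 ] [-20.6  49.8]
scene0 [ 0.5532 -0.0584  0.062 ] [ -28.1 -107. ]
scene0 [ 0.64   -0.0475  0.05  ] [  58.2 -121.2]
```

```bash
cat >> h.py <<'E'
def go(dx,dy,z,dock=None):
    p=np.load('dock.npy') if dock is None else dock
    c,s=np.cos(p[2]),np.sin(p[2]); t=np.array([p[0]+(c*dx-s*dy)/1e3,p[1]+(s*dx+c*dy)/1e3,z/1e3])
    st=state(); T=R.from_quat(st['tcp_rot']); Tg=R.from_matrix(np.array([[c,s,0],[s,-c,0],[0,0,-1]]))
    print('t',st['time_s'],'off',(T.inv().apply(t-st['position'])*1e3).round(2),'dr',(T.inv()*Tg).as_rotvec().round(4),'F',np.round(st['wrist_force'],2))
E
python3 -c "
from h import *
go(-20,20,200)"
```

```text
t 0.1 off [ 500.73 -453.81   22.62] dr [-1.500e-03  1.000e-04  1.651e-01] F [-0.66 -0.72 -0.7 ]
```

Call:
{"fn": "send_rows", "kwargs": {"offset": [[30,-27,2],[62,-56,3],[95,-87,5],[128,-117,6],[162,-147,8],[195,-177,9],[228,-207,10],[262,-237,12],[295,-267,13],[328,-297,15],[362,-327,16],[395,-357,18]], "dr": [[0,0,0.014],[0,0,0.028],[0,0,0.041],[0,0,0.055],[0,0,0.069],[0,0,0.083],[0,0,0.096],[0,0,0.11],[0,0,0.124],[0,0,0.138],[0,0,0.15],[-0.0015,0,0.165]], "jaw": 1, "force": 20}}

```text
time_s: 1.3
position: [0.4728, -0.0664, 0.2047]
tcp_rot: [0.99, 0.143, 0.0, 0.001]
wrist_force: [0.6, -0.3, -0.1]
finger_gap: -0.0001
grasp_force: 0.0
```

```bash
python3 -c "
from h import *
go(-20,20,200)"
```

```text
t 1.3 off [  87.34 -111.85    4.51] dr [ 0.0016 -0.0003 -0.0006] F [ 0.56 -0.32 -0.05]
```

Call:
{"fn": "send_rows", "kwargs": {"offset": [[29,-37,1],[58,-75,3],[82,-104,4],[87,-112,4.5],[87,-112,4.5],[87,-112,4.5]], "dr": [[0,0,0],[0,0,0],[0.0016,0,0],[0.0016,0,0],[0.0016,0,0],[0.0016,0,0]]}}

```text
time_s: 1.9
position: [0.5233, 0.0631, 0.1997]
tcp_rot: [0.99, 0.143, -0.001, 0.0]
wrist_force: [0.3, -0.4, 0.2]
finger_gap: 0.0004
grasp_force: 0.0
```

```bash
python3 -c "
from h import *
print(save('wrist','w1')); go(-20,20,200)"
```

```text
{'mtx': array([[386.77478916,   0.        , 316.51683848],
       [  0.        , 386.77478916, 242.87810866],
       [  0.        ,   0.        ,   1.        ]]), 'eye': array([0.60305708, 0.088205  , 0.36198716]), 'rotation': array([-0.12321821,  0.09185382, -0.59104315,  0.79186371])}
t 1.95 off [ 2.34 -2.32 -0.19] dr [-0.      0.0009 -0.0009] F [-0.24 -0.07  0.66]
```

View pics/w1.png

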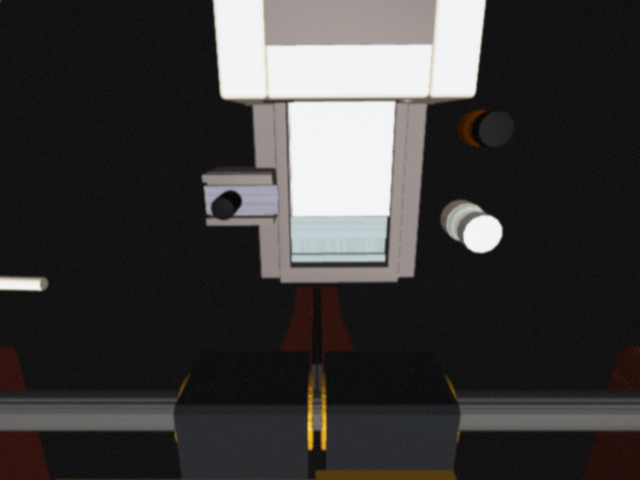

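Wrist view: the hood's front edge runs from (220,97) to (477,97), the lid's front edge is at v≈216 with u 291–394, the lip's inner edge is at v≈266, and the knob top is at (222,207).

```bash
python3 - <<'E'
from h import *
p=np.load('dock.npy')
def D(w): c,s=np.cos(p[2]),np.sin(p[2]); a,b=w[0]-p[0],w[1]-p[1]; return np.round([1e3*(c*a+s*b),1e3*(-s*a+c*b)],1)
for n,u,v,z in [('hoodL',220,97,105),('hoodR',477,97,105),('lipL',288,266,34),('lipR',389,266,34),('plL',291,216,45),('plR',393,216,45),('knob',222,207,82.5),('reag',482,233,62)]:
    w=ray('w1',u,v,z/1e3); print(n,w.round(4),D(w))
E
```

```text
hoodL [0.5988 0.1496 0.105 ] [74.7 79.5]
hoodR [ 0.6443 -0.0038  0.105 ] [ 74.8 -80.5]
lipL [0.4744 0.0769 0.034 ] [-65.3  45.2]
lipR [ 0.5004 -0.0109  0.034 ] [-65.2 -46.5]
plL [0.5229 0.0867 0.045 ] [-16.   40.8]
plR [0.5473 0.0044 0.045 ] [-16. -45.]
knob [0.5244 0.1375 0.0825] [-0.1 89. ]
reag [ 0.5574 -0.0648  0.062 ] [ -25.9 -114.3]
```

```bash
python3 -c "
from h import *
go(25,-1,52)"
```

```text
t 1.95 off [ 47.49  18.64 147.77] dr [-0.      0.0009 -0.0009] F [-0.24 -0.07  0.66]
```

Call:
{"fn": "send_rows", "kwargs": {"offset": [[20,8,20],[40,16,50],[47.5,18.6,85],[47.5,18.6,115],[47.5,18.6,135],[47.5,18.6,144],[47.5,18.6,147.8],[47.5,18.6,147.8],[47.5,18.6,147.8]], "dr": [[0,0.0009,0],[0,0.0009,0],[0,0.0009,0],[0,0.0009,0],[0,0.0009,0],[0,0.0009,0],[0,0.0009,0],[0,0.0009,0],[0,0.0009,0]]}}

```text
time_s: 2.85
position: [0.5757, 0.0594, 0.0534]
tcp_rot: [0.99, 0.143, 0.001, -0.0]
wrist_force: [0.2, 0.4, -0.6]
finger_gap: 0.0004
grasp_force: 0.0
```

```bash
python3 -c "
from h import *
go(25,-1,46.5)"
```

```text
t 2.85 off [-1.9   0.57  6.9 ] dr [ 0.0003 -0.0029 -0.0004] F [ 0.23  0.4  -0.57]
```

Call:
{"fn": "send_rows", "kwargs": {"offset": [[0,0,2],[0,0,4],[0,0,5.5],[0,0,6],[0,0,6],[0,0,6]], "dr": [[0,0,0],[0,0,0],[0,0,0],[0,0,0],[0,0,0],[0,0,0]]}}

```text
time_s: 3.45
position: [0.5749, 0.0596, 0.0462]
tcp_rot: [0.99, 0.143, 0.0, -0.0]
wrist_force: [-0.4, 1.0, 0.4]
finger_gap: 0.0003
grasp_force: 0.0
```

Call:
{"fn": "send_rows", "kwargs": {"offset": [[0,0,0.2],[0,0,0.4],[0,0,0.4]], "dr": [[0,0,0],[0,0,0],[0,0,0]]}}

```text
time_s: 3.75
position: [0.5749, 0.0596, 0.0458]
tcp_rot: [0.99, 0.143, 0.0, -0.0]
wrist_force: [0.4, -0.5, -0.5]
finger_gap: 0.0007
grasp_force: 0.0
```

Call:
{"fn": "send_rows", "kwargs": {"offset": [[0,0,0.2],[0,0,0.4],[0,0,0.4]], "dr": [[0,0,0],[0,0,0],[0,0,0]]}}

```text
time_s: 4.05
position: [0.5749, 0.0596, 0.0454]
tcp_rot: [0.99, 0.143, 0.0, -0.0]
wrist_force: [0.8, -0.5, -0.7]
finger_gap: 0.0004
grasp_force: 0.0
```

Call:
{"fn": "send_rows", "kwargs": {"offset": [[0,0,0.2],[0,0,0.4],[0,0,0.4]], "dr": [[0,0,0],[0,0,0],[0,0,0]]}}

```text
time_s: 4.35
position: [0.575, 0.0596, 0.0452]
tcp_rot: [0.99, 0.143, 0.001, -0.0]
wrist_force: [-0.4, 0.6, 2.5]
finger_gap: 0.0008
grasp_force: 1.1
```

Contact.

Call:
{"fn": "send_rows", "kwargs": {"offset": [[0,0,0.15],[0,0,0.3],[0,0,0.3]], "dr": [[0,0,0],[0,0,0],[0,0,0]]}}

```text
time_s: 4.65
position: [0.575, 0.0596, 0.0449]
tcp_rot: [0.99, 0.143, 0.001, -0.0]
wrist_force: [-0.8, -0.5, 5.0]
finger_gap: 0.0004
grasp_force: 2.4
```

Call:
{"fn": "send_rows", "kwargs": {"offset": [[0,0,0.15],[0,0,0.3],[0,0,0.3]], "dr": [[0,0,0],[0,0,0],[0,0,0]]}}

```text
time_s: 4.95
position: [0.575, 0.0596, 0.0447]
tcp_rot: [0.99, 0.143, 0.001, -0.0]
wrist_force: [-2.9, -0.4, 7.3]
finger_gap: 0.0004
grasp_force: 3.4
```

Call:
{"fn": "send_rows", "kwargs": {"offset": [[0,0,0.15],[0,0,0.3],[0,0,0.45],[0,0,0.5],[0,0,0.5]], "dr": [[0,0,0],[0,0,0],[0,0,0],[0,0,0],[0,0,0]]}}

```text
time_s: 5.45
position: [0.575, 0.0596, 0.0445]
tcp_rot: [0.99, 0.143, 0.001, -0.0]
wrist_force: [-2.6, 0.0, 9.1]
finger_gap: 0.0007
grasp_force: 4.7
```

Call:
{"fn": "send_rows", "kwargs": {"offset": [[-0.5,0,0],[-1,0,0],[-2,0,0],[-3,0,0],[-4,0,0],[-5,0,0]], "dr": [[0,0,0],[0,0,0],[0,0,0],[0,0,0],[0,0,0],[0,0,0]]}}

```text
time_s: 6.05
position: [0.5724, 0.0585, 0.0448]
tcp_rot: [0.99, 0.143, 0.003, -0.0]
wrist_force: [4.0, 0.4, 5.8]
finger_gap: 0.0005
grasp_force: 2.9
```

Call:
{"fn": "send_rows", "kwargs": {"offset": [[0,0,0.15],[0,0,0.3],[0,0,0.5],[0,0,0.5]], "dr": [[0,0,0],[0,0,0],[0,0,0],[0,0,0]]}}

```text
time_s: 6.45
position: [0.5722, 0.0584, 0.0445]
tcp_rot: [0.99, 0.143, 0.003, -0.0]
wrist_force: [2.4, 1.3, 8.0]
finger_gap: 0.0003
grasp_force: 4.4
```

```bash
python3 -c "
from h import *
s=state();print(s['wrist_force'],s['position'],R.from_quat(s['tcp_rot']).as_matrix().round(4))"
```

```text
[2.37067197 1.3062622  8.02109168] [0.57223882 0.05841952 0.04453864] [[ 9.589e-01  2.838e-01  5.200e-03]
 [ 2.838e-01 -9.589e-01  8.000e-04]
 [ 5.200e-03  7.000e-04 -1.000e+00]]
```

Call:
{"fn": "send_rows", "kwargs": {"offset": [[0,0,0.2],[0,0,0.4],[0,0,0.4]], "dr": [[0,0,0],[0,0,0],[0,0,0]]}}

```text
time_s: 6.75
position: [0.5722, 0.0584, 0.0443]
tcp_rot: [0.99, 0.143, 0.003, -0.0]
wrist_force: [0.7, 2.1, 11.4]
finger_gap: 0.0004
grasp_force: 5.5
```

Call:
{"fn": "send_rows", "kwargs": {"offset": [[-1,0,0],[-2,0,0],[-3,0,0],[-4,0,0],[-5,0,0],[-6,0,0]], "dr": [[0,0,0],[0,0,0],[0,0,0],[0,0,0],[0,0,0],[0,0,0]]}}

```text
time_s: 7.35
position: [0.5677, 0.0569, 0.0445]
tcp_rot: [0.99, 0.143, 0.004, 0.0]
wrist_force: [5.1, 2.0, 8.7]
finger_gap: 0.0004
grasp_force: 4.3
```

```bash
python3 -c "
from h import *
s=state();print(s['wrist_force'],s['position'],R.from_quat(s['tcp_rot']).as_matrix().round(4)[2])
save('wrist','w2')
im=cv2.imread('pics/w2.png')[80:300,200:440]; cv2.imwrite('pics/w2c.png',cv2.resize(im,None,fx=2.5,fy=2.5,interpolation=cv2.INTER_CUBIC))"
```

```text
[5.07979715 1.95417638 8.66475913] [0.56774853 0.05685666 0.04453026] [ 0.0079  0.0012 -1.    ]
```

View pics/w2c.png

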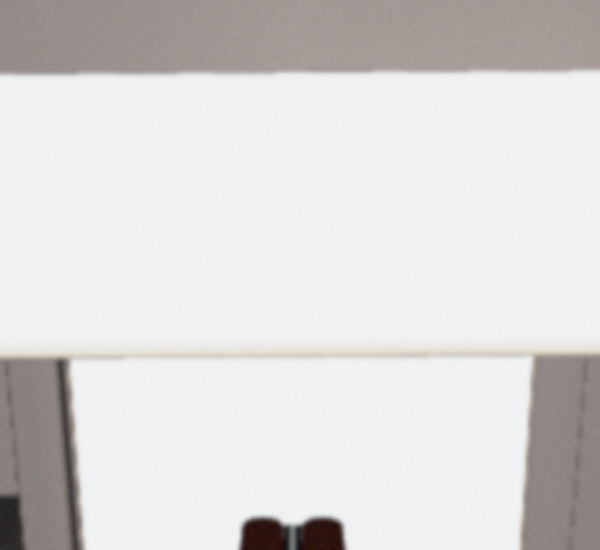

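The wrist view no longer shows the lid's front edge; only the lid between the rails and the fingertips at its bottom are visible. I'll track the front edge numerically in the side camera.

```bash
cat >> h.py <<'E'
def edge(f,ys=(-30,0,25),xs=range(-66,30,3),cam=None,z=45):
    p=np.load('dock.npy'); c,s=np.cos(p[2]),np.sin(p[2]); im=cv2.imread(f'pics/{f}.png',0)
    for y in ys:
        print(y,[int(cv2.getRectSubPix(im,(1,1),tuple(map(float,proj(f,[p[0]+(c*x-s*y)/1e3,p[1]+(s*x+c*y)/1e3,z/1e3]))))[0,0]) for x in xs])
E
python3 -c "
from h import *
save('side','s1');save('scene','sc1')
print(list(range(-66,30,3)))
for f in ('side0','s1','scene0','sc1'): print(f); edge(f)"
```

```text
[-66, -63, -60, -57, -54, -51, -48, -45, -42, -39, -36, -33, -30, -27, -24, -21, -18, -15, -12, -9, -6, -3, 0, 3, 6, 9, 12, 15, 18, 21, 24, 27]
side0
-30 [162, 161, 156, 160, 170, 159, 157, 156, 159, 163, 161, 161, 161, 159, 156, 165, 217, 253, 255, 255, 255, 255, 255, 255, 255, 255, 255, 255, 255, 255, 255, 255]
0 [209, 127, 88, 87, 82, 127, 232, 247, 244, 244, 245, 238, 233, 230, 207, 214, 247, 254, 255, 254, 254, 254, 254, 254, 254, 254, 254, 254, 254, 254, 254, 254]
25 [241, 240, 239, 239, 239, 230, 232, 243, 241, 241, 241, 241, 242, 242, 215, 200, 247, 254, 255, 254, 254, 254, 255, 255, 255, 255, 255, 255, 255, 254, 254, 254]
s1
-30 [167, 165, 159, 165, 174, 164, 161, 161, 164, 167, 165, 164, 162, 185, 251, 255, 255, 255, 255, 255, 255, 255, 255, 255, 255, 255, 144, 42, 43, 44, 44, 44]
0 [214, 132, 91, 91, 85, 131, 236, 250, 248, 248, 247, 237, 200, 222, 251, 255, 255, 254, 254, 254, 254, 254, 255, 255, 240, 69, 39, 43, 43, 42, 40, 49]
25 [243, 242, 242, 242, 241, 233, 235, 245, 243, 243, 243, 239, 205, 236, 252, 255, 255, 255, 255, 255, 255, 255, 255, 255, 255, 255, 255, 255, 2
[... 248 characters left out ...]
228, 228, 230, 233, 233, 237, 251, 254, 253, 253, 253, 253, 253, 253, 253, 253, 253, 253, 253, 253]
25 [156, 156, 155, 125, 69, 60, 115, 202, 230, 188, 188, 232, 228, 231, 233, 235, 234, 241, 253, 254, 253, 253, 253, 253, 253, 253, 253, 253, 253, 253, 253, 253]
sc1
-30 [52, 53, 51, 53, 52, 52, 52, 58, 61, 53, 50, 46, 27, 23, 63, 125, 97, 104, 236, 254, 252, 252, 252, 252, 252, 252, 252, 252, 252, 252, 252, 252]
0 [140, 150, 152, 133, 67, 53, 52, 49, 29, 22, 106, 221, 226, 225, 206, 148, 126, 124, 220, 231, 157, 72, 30, 32, 35, 35, 36, 36, 37, 37, 33, 55]
25 [39, 43, 45, 42, 41, 48, 53, 51, 34, 22, 39, 67, 58, 52, 52, 53, 48, 35, 21, 20, 20, 23, 34, 35, 102, 220, 254, 253, 252, 252, 252, 252]
```

The side camera shows the lid edge moved about 8 mm, in step with the finger, so the plate is being carried. I'll keep dragging.

Call:
{"fn": "send_rows", "kwargs": {"offset": [[-1,0,0.1],[-2,0,0.2],[-3,0,0.2],[-4,0,0.2],[-5,0,0.2],[-6,0,0.2],[-7,0,0.2],[-8,0,0.2],[-9,0,0.2],[-10,0,0.2],[-11,0,0.2],[-12,0,0.2]], "dr": [[0,0,0],[0,0,0],[0,0,0],[0,0,0],[0,0,0],[0,0,0],[0,0,0],[0,0,0],[0,0,0],[0,0,0],[0,0,0],[0,0,0]]}}

```text
time_s: 8.7
position: [0.5566, 0.0534, 0.0445]
tcp_rot: [0.99, 0.143, 0.004, 0.0]
wrist_force: [5.8, 2.2, 10.2]
finger_gap: 0.0004
grasp_force: 4.7
```

```bash
python3 -c "
from h import *
save('side','s2')
edge('s2',(-30,0,25),range(-66,0,3)); go(-22.5,-1,44.5); print(state()['position'])"
```

```text
-30 [167, 164, 159, 163, 174, 163, 162, 159, 163, 201, 248, 255, 255, 255, 255, 255, 255, 255, 255, 255, 255, 255]
0 [214, 130, 90, 91, 85, 130, 237, 246, 206, 214, 252, 255, 255, 254, 254, 254, 254, 254, 255, 255, 239, 89]
25 [243, 242, 241, 241, 241, 233, 235, 246, 213, 218, 251, 255, 255, 255, 254, 254, 254, 254, 255, 255, 255, 255]
t 8.75 off [-29.2   0.3  -0.3] dr [ 0.0014 -0.0083  0.    ] F [5.11 1.83 9.3 ]
[0.55640856 0.05338217 0.0444392 ]
```

Call:
{"fn": "send_rows", "kwargs": {"offset": [[-1,0,0],[-2,0,0],[-3,0,0],[-4,0,0],[-5,0,0],[-6,0,0],[-7,0,0],[-8,0,0],[-9,0,0],[-10,0,0],[-11,0,0],[-12,0,0]], "dr": [[0,0,0],[0,0,0],[0,0,0],[0,0,0],[0,0,0],[0,0,0],[0,0,0],[0,0,0],[0,0,0],[0,0,0],[0,0,0],[0,0,0]]}}

```text
time_s: 9.95
position: [0.5452, 0.05, 0.0444]
tcp_rot: [0.99, 0.143, 0.004, 0.0]
wrist_force: [4.6, 1.7, 10.1]
finger_gap: 0.0007
grasp_force: 4.8
```

Call:
{"fn": "send_rows", "kwargs": {"offset": [[-1,0,0],[-2,0,0],[-3,0,0],[-4,0,0],[-5,0,0],[-6,0,0],[-7,0,0],[-8,0,0],[-9,0,0],[-10,0,0],[-11,0,0],[-11,0,0]], "dr": [[0,0,0],[0,0,0],[0,0,0],[0,0,0],[0,0,0],[0,0,0],[0,0,0],[0,0,0],[0,0,0],[0,0,0],[0,0,0],[0,0,0]]}}

```text
time_s: 11.15
position: [0.5345, 0.0469, 0.0444]
tcp_rot: [0.99, 0.143, 0.004, 0.0]
wrist_force: [4.9, 1.2, 9.3]
finger_gap: 0.0003
grasp_force: 5.0
```

```bash
python3 -c "
from h import *
save('side','s3')
edge('s3',(-30,0,25),range(-75,-20,3)); go(-22.5,-1,44.5); print(state()['position'])"
```

```text
-30 [162, 162, 163, 165, 163, 217, 255, 255, 255, 255, 255, 255, 255, 255, 255, 255, 255, 196, 49]
0 [166, 169, 194, 216, 200, 250, 255, 255, 255, 254, 255, 255, 255, 255, 255, 255, 139, 41, 41]
25 [167, 175, 222, 236, 206, 241, 255, 255, 254, 255, 255, 254, 254, 254, 254, 255, 255, 255, 255]
t 11.2 off [-6.33  0.25 -0.17] dr [ 0.0014 -0.0083 -0.    ] F [ 5.52  1.08 10.82]
[0.53449515 0.04684518 0.04438509]
```

Call:
{"fn": "send_rows", "kwargs": {"offset": [[-1,0,0],[-2,0,0],[-3,0,0],[-3,0,0]], "dr": [[0,0,0],[0,0,0],[0,0,0],[0,0,0]]}}

```text
time_s: 11.6
position: [0.5273, 0.0456, 0.0425]
tcp_rot: [0.99, 0.143, -0.0, -0.0]
wrist_force: [-0.7, -1.2, 0.6]
finger_gap: 0.0006
grasp_force: 0.0
```

Call:
{"fn": "send_rows", "kwargs": {"offset": [[-0.5,0,0],[-1,0,0],[-1.5,0,0],[-1.5,0,0]], "dr": [[0,0,0],[0,0,0],[0,0,0],[0,0,0]]}}

```text
time_s: 12.0
position: [0.5261, 0.0452, 0.0425]
tcp_rot: [0.99, 0.143, 0.0, -0.0]
wrist_force: [-0.5, 0.6, -0.7]
finger_gap: 0.0003
grasp_force: 0.0
```

The finger lost contact as the lid fell away. I'll lift and look from above.

Call:
{"fn": "send_rows", "kwargs": {"offset": [[0,0,-5],[0,0,-20],[0,0,-50],[0,0,-90],[-5,-10,-125],[-10,-15,-155],[-15,-20,-157],[-15,-20,-157],[-15,-20,-157]], "dr": [[0,0,0],[0,0,0],[0,0,0],[0,0,0],[0,0,0],[0,0,0],[0,0,0],[0,0,0],[0,0,0]]}}

```text
time_s: 12.9
position: [0.5056, 0.0601, 0.1989]
tcp_rot: [0.99, 0.144, -0.0, -0.0]
wrist_force: [-0.6, -0.6, -1.1]
finger_gap: 0.0005
grasp_force: 0.0
```

```bash
python3 -c "
from h import *
save('wrist','w3');save('side','s4'); go(0,122,150)
a=cv2.imread('pics/w3.png')[60:300,180:520]; b=cv2.imread('pics/s4.png')[215:325,175:345]
a=cv2.resize(a,(425,300),interpolation=2);b=cv2.resize(b,(425,275),interpolation=2)
cv2.imwrite('pics/m.png',np.vstack([a,b]))"
```

```text
t 13.0 off [  40.16 -101.99   48.42] dr [-0.0005  0.0014 -0.    ] F [ 0.33 -0.42 -0.5 ]
```

View pics/m.png

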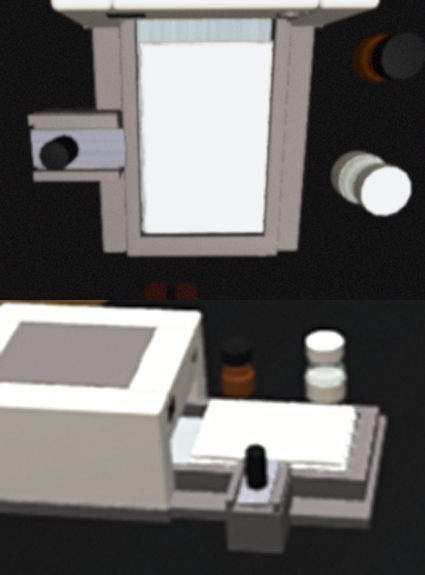

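The plate looks home: its front edge is against the lip and the lid has dropped. The knob top is at w3 (227,182). Next I'll move beside the knob on its +y side.

```bash
python3 - <<'E'
from h import *
p=np.load('dock.npy')
def D(w): c,s=np.cos(p[2]),np.sin(p[2]); a,b=w[0]-p[0],w[1]-p[1]; return np.round([1e3*(c*a+s*b),1e3*(-s*a+c*b)],1)
for n,u,v,z in [('knob',227,182,82.5),('knob',227,182,80),('front',180+142*.8,60+234*.8,40),('front',180+265*.8,60+234*.8,40),('back',180+138*.8,60+42*.8,40)]: print(n,D(ray('w3',u,v,z/1e3)))
go(0,124,110)
E
```

```text
knob [ 0.6 86. ]
knob [ 0.3 86.5]
front [-62.8  41.5]
front [-62.7 -44.6]
back [62.7 41.8]
t 13.0 off [  40.21 -103.97   88.42] dr [-0.0005  0.0014 -0.    ] F [ 0.33 -0.42 -0.5 ]
```

Call:
{"fn": "send_rows", "kwargs": {"offset": [[5,-40,5],[20,-80,20],[40,-104,50],[40,-104,88],[40,-104,90],[40,-104,90]], "dr": [[0,0,0],[0,0,0],[0,0,0],[0,0,0],[0,0,0],[0,0,0]]}}

```text
time_s: 13.6
position: [0.5141, 0.1706, 0.1085]
tcp_rot: [0.99, 0.143, -0.002, 0.0]
wrist_force: [1.0, -0.0, -0.3]
finger_gap: 0.0009
grasp_force: 0.0
```

Call:
{"fn": "send_rows", "kwargs": {"offset": [[0,0,20],[0,0,40],[0,0,48.5],[0,0,48.5],[0,0,48.5]], "dr": [[0,0,0],[0,0,0],[0,0,0],[0,0,0],[0,0,0]]}}

```text
time_s: 14.1
position: [0.5161, 0.1711, 0.0625]
tcp_rot: [0.99, 0.143, 0.001, -0.0]
wrist_force: [0.5, -0.1, 0.6]
finger_gap: 0.0007
grasp_force: 0.0
```

```bash
python3 -c "
from h import *
go(0,82,60)"
```

```text
t 14.1 off [-1.42 41.62  2.49] dr [-0.0001 -0.0025 -0.0006] F [ 0.51 -0.12  0.59]
```

Call:
{"fn": "send_rows", "kwargs": {"offset": [[0,3,0],[0,6,0],[0,9,0],[0,12,0],[0,15,0],[0,18,0],[0,21,0],[0,24,0],[0,27,0],[0,30,0],[0,33,0],[0,33,0]], "dr": [[0,0,0],[0,0,0],[0,0,0],[0,0,0],[0,0,0],[0,0,0],[0,0,0],[0,0,0],[0,0,0],[0,0,0],[0,0,0],[0,0,0]]}}

```text
time_s: 15.3
position: [0.5248, 0.1392, 0.0613]
tcp_rot: [0.99, 0.143, 0.001, -0.0]
wrist_force: [-0.1, 0.5, -0.2]
finger_gap: 0.0004
grasp_force: 0.0
```

Call:
{"fn": "send_rows", "kwargs": {"offset": [[0,1,0],[0,2,0],[0,3,0],[0,4,0],[0,5,0],[0,5,0]], "dr": [[0,0,0],[0,0,0],[0,0,0],[0,0,0],[0,0,0],[0,0,0]]}}

```text
time_s: 15.9
position: [0.5261, 0.1347, 0.0613]
tcp_rot: [0.99, 0.143, 0.001, -0.0]
wrist_force: [0.3, 2.6, 0.1]
finger_gap: 0.0008
grasp_force: 0.7
```

```bash
python3 -c "
from h import *
save('wrist','w4'); go(0,82,60)
a=cv2.imread('pics/w4.png')[80:380,180:520]
cv2.imwrite('pics/w4c.png',cv2.resize(a,None,fx=2,fy=2,interpolation=2))"
```

```text
t 15.95 off [-0.73  3.86  1.3 ] dr [ 0.     -0.0011  0.    ] F [0.05 1.83 0.45]
```

View pics/w4c.png

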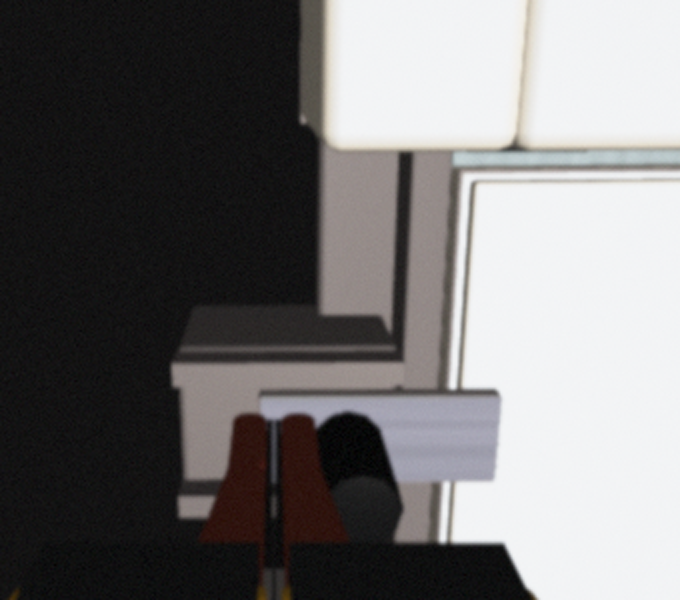

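The finger is pushing the knob, and the blade already passes over the lid. It needs about 9 mm more, so I'll push until it stops.

Call:
{"fn": "send_rows", "kwargs": {"offset": [[0,1,0],[0,2,0],[0,3,0],[0,4,0],[0,5,0],[0,6,0],[0,6,0]], "dr": [[0,0,0],[0,0,0],[0,0,0],[0,0,0],[0,0,0],[0,0,0],[0,0,0]]}}

```text
time_s: 16.65
position: [0.5279, 0.1289, 0.0613]
tcp_rot: [0.99, 0.143, 0.001, -0.0]
wrist_force: [1.4, 0.8, -0.4]
finger_gap: 0.0006
grasp_force: 0.6
```

Call:
{"fn": "send_rows", "kwargs": {"offset": [[0,1,0],[0,2,0],[0,3,0],[0,3,0]], "dr": [[0,0,0],[0,0,0],[0,0,0],[0,0,0]]}}

```text
time_s: 17.05
position: [0.5287, 0.1261, 0.0613]
tcp_rot: [0.99, 0.143, 0.001, -0.0]
wrist_force: [1.1, 2.7, -0.8]
finger_gap: 0.0005
grasp_force: 0.6
```

Call:
{"fn": "send_rows", "kwargs": {"offset": [[0,1,0],[0,2,0],[0,2,0]], "dr": [[0,0,0],[0,0,0],[0,0,0]]}}

```text
time_s: 17.35
position: [0.5289, 0.1254, 0.0614]
tcp_rot: [0.99, 0.143, 0.0, -0.001]
wrist_force: [-1.8, 10.0, 0.4]
finger_gap: 0.0003
grasp_force: 5.0
```

Call:
{"fn": "send_rows", "kwargs": {"offset": [[0,1,0],[0,2,0],[0,2,0]], "dr": [[0,0,0],[0,0,0],[0,0,0]]}}

```text
time_s: 17.65
position: [0.529, 0.1251, 0.0614]
tcp_rot: [0.99, 0.143, 0.0, -0.002]
wrist_force: [-3.8, 20.2, 1.6]
finger_gap: 0.0004
grasp_force: 10.3
```

The bolt has reached its end stop. I'll back off, lift and check.

Call:
{"fn": "send_rows", "kwargs": {"offset": [[0,-3,0],[0,-10,0],[0,-20,0],[0,-25,-20],[0,-25,-60],[0,-25,-100],[-30,-15,-138],[-30,-15,-138],[-30,-15,-138],[-30,-15,-138]], "dr": [[0,0,0],[0,0,0],[0,0,0],[0,0,0],[0,0,0],[0,0,0],[0,0,0],[0,0,0],[0,0,0],[0,0,0]]}}

```text
time_s: 18.65
position: [0.4963, 0.1283, 0.1983]
tcp_rot: [0.99, 0.143, -0.0, -0.0]
wrist_force: [-0.2, 0.1, 0.0]
finger_gap: 0.0006
grasp_force: 0.0
```

```bash
python3 -c "
from h import *
save('wrist','w5'); print(state()['position'],state()['wrist_force'])
a=cv2.imread('pics/w5.png'); cv2.imwrite('pics/w5c.png',a)"
```

```text
[0.49617161 0.12825678 0.19793212] [-0.45676982  0.675782   -0.09046078]
```

View pics/w5c.png

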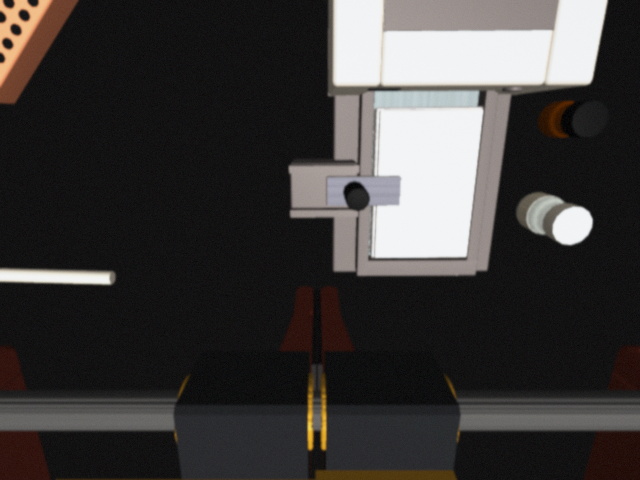

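The picture shows the plate home, the blade over its lid with the knob at (357,196), the jars where they were, and the arm clear. I'm handing in.

```bash
python3 -c "
from h import *
p=np.load('dock.npy');w=ray('w5',357,197,.0825);c,s=np.cos(p[2]),np.sin(p[2]);a,b=w[0]-p[0],w[1]-p[1];print(1e3*(c*a+s*b),1e3*(-s*a+c*b))
print(finish_job())"
```

```text
0.3469470071989743 60.06861763123582
the job is handed in; nothing more can be done
None
```

The job is handed in; no verdict came back, but the last picture shows the plate home in the nest, the bolt fully in over it (knob measured at dock y ≈ 60 mm) and the arm clear, after about 19 s with press readings up to about 11 N.

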